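Slide the loaded parts tray into its bench holder

TASK

Two grey parts trays lie on the soldering bench: take the one with the solder spool standing in it by its upright pull tab, and slide it along the bench into the empty one of the two plywood slotted holders, squarely and under the lips, until it is fully home against the backstop; then let go. Keep the spool standing in its tray and do not disturb the other, empty tray.

Things in the scene. Friction and masses are not known exactly. Their poses are not given: they have to be found in the camera images.
- tray_handle (a point): Centre, 25 mm above the bench, of the loaded tray's upright black pull tab: 12 mm thick (y), 40 long (x), 50 high. x points from tab to tray, z up. The tray is loose, an open grey box 120 mm long (x), 90 wide, 24 high, flat on the bench, centred on the tab in y; its near end is 35 mm and far end 155 mm ahead of this point. 0.3 kg; small parts in its near half, the spool in the far half.
- bay_mouth (a point): Centre of the empty holder's mouth at bench height; x points in, z up. Fixed, no floor: sides 114 mm apart inside, 7 thick; lips reach 24 mm inwards, 42 to 48 mm up; backstop 122 mm in. Tray home: near end flush with mouth, tab centre at x = -33 mm. A like one, full, stands 220 mm to its left or right, its tray's tab jutting 53 mm from its mouth: all of it is over 0.61 m ahead (x) of the robot.
- spool_center (a point): Centre (half-way up) of the solder spool standing loose in the far half of the loaded tray: 44 mm in diameter, 29 high, 0.12 kg, its top 32 mm above the bench. z is its axis, upright.
- spare_handle (a point): Centre of the pull tab of the other, empty tray, to be left alone: same shape, size and axes as the loaded one. The two trays lie about 0.3 m to the left and right of the robot's midline, either way round, tabs roughly towards the robot; the bench between them, before the holders, is clear.
Not all that is in view belongs to the job. Leave any purple look-alike of the part that bears tray_handle alone.

How it is judged:
By the outcome, as a careful person would: the job done as asked, in the order asked, and still so for the second after the job is handed in, with the robot touching nothing.
It also fails if it takes over 43 s, if anything falls off the work surface, if the arm or the gripper's body presses on something with over 40 N, if the wrist force passes 120 N, or if a joint passes its speed limit or range.

ROBOT

A 6-joint arm with a two-finger parallel gripper is mounted at the origin on the work surface. World frame = base frame: x ahead of the robot, y to its left, z up, the work surface at z = 0. Lengths are in m, angles in rad, forces in N, time in s.
With the tool pointing down it reaches from about 0.25 to 0.725 m from the base axis. Payload 4 kg.
Tool frame: the origin (TCP) lies on the centre line of the jaws, within the pads' length; the fingertips stand 17 mm ahead of it and the grasp point (between the pads) lies 2 mm behind it; z points along the fingers, y is the line along which they close (so a half turn about z gives the same grasp; the last joint's range is limited). The gripper opens to 85 mm and grips with 20 to 120 N. Pads are 22 mm wide; open, the fingers measure 114 mm over their backs; the gripper's body (76 mm by 85 mm) begins 54 mm behind the grasp point. The pads swing forward as they close: fully open they stand 13 mm farther back than shut.
Start: joints at [-1.109, 0.241, 0.005, 1.335, 0, 1.571], TCP at [0.223, -0.448, 0.248] pointing down, gripper open.
Joint ranges: [-2.72, 2.72], [-1.05, 1.87], [-1.09, 1.28], [-1.99, 2.15], [-1.42, 1.44], [-3.14, 3.14]. Speed limits (rad/s): [2.79, 2.79, 3.14, 3.14, 3.14, 3.14].

INTERFACE

Orientations are given as a unit quaternion [x, y, z, w].
In Python, from workcell import bot, camera, get_calibration gives the robot as it stands.
- The arm moves only by the tool apply_moves, never from a script. Its argument "steps" is a list of rows, each a list of 3 entries, a list of its own where there are three numbers: the shift along the tool's x, y, z as a fraction of full scale, then the turn, a rotation vector about the tool's x, y, z as a fraction of full scale, then the opening, from 0 (shut) to 1 (fully open). A call has exactly 8 rows; each row shifts and turns the commanded pose from where the row before left it, along the tool's axes as they then stand; what a row does not reach is not made up. Full scale, the value 1, is 20 cm for a shift and pi rad for a turn. A row lasts 1/12 s, in which the tool goes at most 41.7 mm and 7.16 degrees, less where a joint would pass 70% of its speed; a pose out of reach is approached as far as the arm can. A call with a number of a shift or a turn outside -1 to 1 is refused whole. A call with a gripper value outside its range is refused whole. The fingers move at their own pace and stop on an object; the grip force is fixed at half the most. Time passes only in rows, so rows that do not move let the fingers close, or fill a call up. It gives the time, the measured TCP pose, the force, the opening and the grip force at its end, in the units of the state.
- bot.get_obs(): the state, without advancing time (a new reading comes with each control period).
- camera(name): name is "side" or "top" or "wrist"; returns (picture, depth): 384x512x3 uint8, red, green, blue; 384x512 float32, m along the optical axis (not along the pixel's ray), 0 where there is no reading.
- get_calibration(name): a dict with "fov_y" (degrees; the focal length in pixels is half the picture's height over the tangent of half this angle, whatever the lens; pixels are square), "cx", "cy" (the principal point, pixels), "dist_coeffs" ([k1, k2, p1, p2, k3] as OpenCV has them; the pictures are not rectified), "rvec" (rotation vector, rad) and "tvec" (3), from world to camera coordinates, as OpenCV has them. Camera axes: x right, y down, z forward; pixel columns grow to the right and rows downward; lengths in m; the calibration is good to about 2 mm. A picture is of the moment at which its call begins: read the wrist's pose just before it. get_calibration takes no time and is no camera call; for the wrist camera it gives the pose at the moment of the call.
- bot.job_done(): hands the job in; it is judged then, once.
The state is a dict: "clock": time; "joint_pos": joint angles; "joint_vel": joint speeds; "tau": joint torques, N m; "eef_pos": TCP position; "tool_rot": TCP orientation; "ft_force": force on the tool from outside, world axes, zero at the start; "ft_torque": the same for the moment, N m; "grip_width": finger opening in m; "grasp_force": force on a finger pad.
Only numpy, scipy, OpenCV 4.12 (cv2) and the standard library are available. Lean on these libraries where they do the work, as an engineer would, in place of code of your own. Each camera call takes 0.05 s, during which the arm holds its last target. There are 200 camera calls.

## Working session

There is one attempt and no reset: what is moved stays moved. The work goes in short steps, Python scripts to look and compute and a tool call to move; the robot and the scene stay as the last step left them, time stands still between calls to the robot, and variables do not carry over. Pictures are saved under pics/ and viewed, at most 10 in all, crops included, and the job is handed in when it is done.

Besides the shell and the picture viewer there is one more tool, called after "Request:" by a JSON object that holds its "fn" and its "kwargs". apply_moves: Moves the arm, as the interface text tells. Its arguments: {"type":"object","properties":{"steps":{"type":"array"}},"required":["steps"]}

```bash
mkdir -p pics
cat > h.py <<'E'
import numpy as np, cv2
from workcell import bot, camera, get_calibration
def K(c):
    f=192/np.tan(np.radians(c["fov_y"])/2); return np.array([[f,0,c["cx"]],[0,f,c["cy"]],[0,0,1.]])
def cloud(name):
    c=get_calibration(name); img,d=camera(name)
    v,u=np.mgrid[0:384,0:512]
    p=cv2.undistortPoints(np.stack([u,v],-1).reshape(-1,1,2).astype(np.float64),K(c),np.array(c["dist_coeffs"],float)).reshape(384,512,2)
    P=np.dstack([p[...,0]*d,p[...,1]*d,d]); R=cv2.Rodrigues(np.array(c["rvec"],float))[0]
    W=(P-np.array(c["tvec"]).ravel())@R
    W[d==0]=np.nan
    return img,W
E
python3 - <<'E'
from h import *
o=bot.get_obs(); print(o)
for n in ("top","side"):
    img,W=cloud(n); cv2.imwrite(f"pics/{n}1.png",img[...,::-1]); np.savez(f"{n}1.npz",img=img,W=W)
    print(n, np.nanmin(W,(0,1)),np.nanmax(W,(0,1)))
E
```

```text
{'clock': 0.0, 'joint_pos': array([-1.10899041e+00,  2.41430125e-01,  3.72787035e-03,  1.33522264e+00,
       -1.48277403e-05,  1.57078748e+00]), 'joint_vel': array([-6.30881029e-05,  1.97957825e-04,  1.74209790e-03,  1.12257293e-03,
       -1.52685847e-04,  1.19604562e-03]), 'tau': array([-8.29135352e-04, -3.72323227e+01,  2.52405506e+01,  1.71891181e-02,
        1.58115367e-04, -1.35590730e-05]), 'eef_pos': array([ 0.22250994, -0.44708597,  0.24740577]), 'tool_rot': array([ 9.73458579e-01,  2.28860794e-01, -2.50780840e-04, -1.03434196e-03]), 'ft_force': array([-0.35611795,  0.12408873, -0.42843191]), 'ft_torque': array([-0.06527699, -0.01590842, -0.03450607]), 'grasp_force': 0.0, 'grip_width': 0.08519387836507353}
top [ 0.11846167 -1.11072625 -0.76703518] [1.52882875 1.15702971 0.13673174]
side [-0.23302703 -2.03975191 -0.67089653] [1.9303581  0.74354553 0.5641485 ]
```

View pics/top1.png

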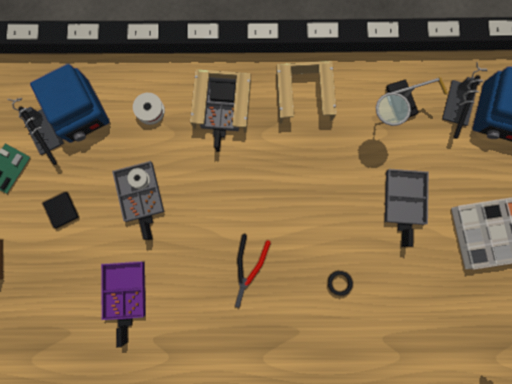

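View pics/side1.png

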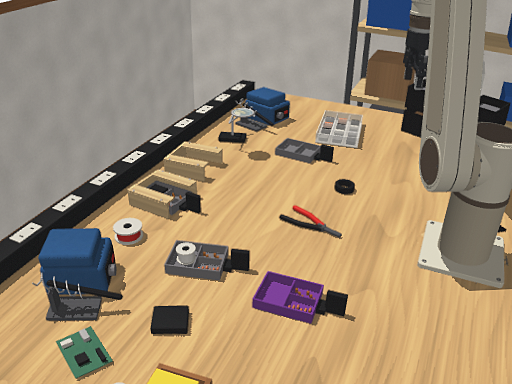

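The top picture shows the loaded tray at (138,190), with its tab at (146,228) and the spool at (137,178). The empty holder is at (306,90), the full one at (220,100), the spare tray at (406,200) and the purple decoy at (123,290).

Run:
```python
from h import *
for n in ("top","side"):
    D=np.load(f"{n}1.npz"); W=D["W"]; img=D["img"].astype(int)
    if n=="top":
        for nm,(u,v) in dict(tab=(146,228),spool=(137,178),holder=(306,90),spare=(406,235)).items(): print(nm,W[v,u].round(3))
        lo=W[228,146];sp=W[235,406];ho=W[90,306]; sc=W[178,137]
    X,Y,Z=W[...,0],W[...,1],W[...,2]
    def rep(nm,m,k=3):
        P=W[m]; 
        if len(P)<5: print(nm,len(P)); return
        r=cv2.minAreaRect(P[:,:2].astype(np.float32)); print(n,nm,len(P),"mean",P.mean(0).round(4),"rect c",np.round(r[0],4),"s",np.round(r[1],3),"a",round(r[2],1),"z",np.percentile(P[:,2],[5,50,95]).round(4))
    dist=lambda p:np.hypot(X-p[0],Y-p[1])
    rep("tabtop",(dist(lo)<.06)&(Z>.043)&(Z<.06))
    rep("sparetop",(dist(sp)<.06)&(Z>.043)&(Z<.06))
    rep("spooltop",(dist(sc)<.04)&(Z>.0285)&(Z<.037))
    rep("trayrim",(dist(sc)<.15)&(Z>.019)&(Z<.028)&(dist(lo)>.03))
    m=(dist(ho)<.13)&(Z>.04)&(Z<.056)&(np.abs(Y-ho[1])<.09); rep("holder",m)
    for s in (1,-1):
        rep("lip%d"%s,m&(s*(Y-ho[1])>.025)&(X<ho[0]+.03))
    rep("back",m&(np.abs(Y-ho[1])<.025))
```

```text
tab [0.453 0.259 0.044]
spool [0.567 0.287 0.031]
holder [ 0.786 -0.104  0.004]
spare [ 0.437 -0.312  0.036]
top tabtop 107 mean [0.4493 0.2635 0.0495] rect c [0.4492 0.2643] s [0.039 0.013] a 16.1 z [0.0445 0.0497 0.0523]
top sparetop 123 mean [ 0.4309 -0.3167  0.0493] rect c [ 0.4308 -0.3169] s [0.012 0.041] a 87.2 z [0.0454 0.0498 0.0524]
top spooltop 282 mean [0.5694 0.2874 0.0321] rect c [0.5697 0.287 ] s [0.041 0.042] a 89.6 z [0.0296 0.0321 0.0346]
top trayrim 407 mean [0.544  0.2903 0.023 ] rect c [0.5944 0.2974] s [0.236 0.101] a 8.7 z [0.0197 0.0232 0.0264]
top holder 2435 mean [ 0.8159 -0.1005  0.0481] rect c [ 0.8117 -0.1056] s [0.207 0.172] a 2.5 z [0.0441 0.0481 0.0521]
top lip1 631 mean [ 0.76   -0.0494  0.0476] rect c [ 0.761  -0.0498] s [0.111 0.031] a 2.8 z [0.0449 0.0476 0.0503]
top lip-1 638 mean [ 0.7635 -0.1466  0.0477] rect c [ 0.763  -0.1472] s [0.106 0.034] a 2.4 z [0.045  0.0477 0.0506]
top back 416 mean [ 0.8828 -0.1038  0.0488] rect c [ 0.8705 -0.1039] s [0.05 0.09] a 89.5 z [0.0418 0.049  0.0534]
side tabtop 114 mean [0.4467 0.2672 0.0483] rect c [0.4477 
[... 179 characters left out ...]
de spooltop 206 mean [0.5679 0.2899 0.0318] rect c [0.5693 0.2896] s [0.043 0.042] a 48.7 z [0.0297 0.0318 0.0336]
side trayrim 494 mean [0.5469 0.292  0.0224] rect c [0.5953 0.2989] s [0.24  0.106] a 8.5 z [0.0193 0.0224 0.0257]
side holder 871 mean [ 0.8099 -0.094   0.0462] rect c [ 0.8103 -0.1039] s [0.211 0.168] a 3.0 z [0.0414 0.0462 0.0507]
side lip1 263 mean [ 0.7576 -0.0456  0.0455] rect c [ 0.759  -0.0477] s [0.115 0.038] a 2.5 z [0.0415 0.0457 0.0483]
side lip-1 203 mean [ 0.7573 -0.1441  0.0453] rect c [ 0.7616 -0.1471] s [0.109 0.037] a 2.7 z [0.0416 0.0456 0.0477]
side back 154 mean [ 0.872  -0.1071  0.0471] rect c [ 0.8285 -0.1054] s [0.174 0.049] a 1.5 z [0.0411 0.0473 0.0522]
```

The measurements agree with the sizes given: the tab top is at z 0.05, the lips are 97 mm apart between centres, and the spool is 42 mm across. I'll move to above the tab.

Request:
{"fn": "apply_moves", "kwargs": {"steps": [[[0.108,-0.111,0],[0,0,0],1],[[0.108,-0.111,0],[0,0,0],1],[[0.108,-0.111,0],[0,0,0],1],[[0.108,-0.111,0],[0,0,0],1],[[0.108,-0.111,0],[0,0,0],1],[[0.108,-0.111,0],[0,0,0],1],[[0.108,-0.111,0],[0,0,0],1],[[0.108,-0.111,0],[0,0,0],1]]}}

```text
clock: 0.77
eef_pos: [0.2982, -0.2101, 0.248]
tool_rot: [0.974, 0.229, -0.0, -0.0]
ft_force: [1.7, -0.3, -0.4]
grip_width: 0.0856
grasp_force: 0.0
```

Request:
{"fn": "apply_moves", "kwargs": {"steps": [[[0.108,-0.111,0],[0,0,0],1],[[0.108,-0.111,0],[0,0,0],1],[[0.108,-0.111,0],[0,0,0],1],[[0.108,-0.111,0],[0,0,0],1],[[0.108,-0.111,0],[0,0,0],1],[[0.108,-0.111,0],[0,0,0],1],[[0.108,-0.111,0],[0,0,0],1],[[0.108,-0.111,0],[0,0,0],1]]}}

```text
clock: 1.43
eef_pos: [0.3738, 0.0259, 0.2481]
tool_rot: [0.973, 0.229, -0.0, 0.0]
ft_force: [1.4, -0.0, 0.1]
grip_width: 0.0856
grasp_force: 0.0
```

Request:
{"fn": "apply_moves", "kwargs": {"steps": [[[0.124,-0.128,0.04],[0,0,0],1],[[0.124,-0.128,0.04],[0,0,0],1],[[0.124,-0.128,0.04],[0,0,0],1],[[0.124,-0.128,0.04],[0,0,0],1],[[0.124,-0.128,0.04],[0,0,0],1],[[0.124,-0.128,0.04],[0,0,0],1],[[0.124,-0.128,0.04],[0,0,0.035],1],[[0,0,0],[0,0,0.035],1]]}}

```text
clock: 2.1
eef_pos: [0.4798, 0.1974, 0.1898]
tool_rot: [0.984, 0.177, -0.009, -0.03]
ft_force: [1.4, -0.3, 0.7]
grip_width: 0.0853
grasp_force: 0.0
```

Run:
```python
from h import *
o=bot.get_obs(); print(o['eef_pos'],o['tool_rot'],o['joint_pos'])
img,W=cloud("wrist"); cv2.imwrite("pics/w1.png",img[...,::-1]); np.savez("w1.npz",img=img,W=W)
T=np.load("top1.npz")["W"]
for n,W in (("wrist",W),):
    X,Y,Z=W[...,0],W[...,1],W[...,2]
    def rep(nm,m):
        P=W[m]
        if len(P)<5: print(nm,len(P)); return
        r=cv2.minAreaRect(P[:,:2].astype(np.float32)); q=P[:,:2]-P[:,:2].mean(0); v=np.linalg.eigh(q.T@q)[1][:,1]
        print(nm,len(P),P.mean(0).round(4),np.round(r[0],4),np.round(r[1],3),round(r[2],1),"pca",np.degrees(np.arctan2(v[1],v[0])).round(1),np.percentile(P[:,2],[5,50,95]).round(4))
    rep("tab",(np.hypot(X-.449,Y-.264)<.04)&(Z>.046)&(Z<.055))
    rep("spool",(np.hypot(X-.569,Y-.288)<.04)&(Z>.0285)&(Z<.037))
    rep("tray",(np.hypot(X-.544,Y-.285)<.11)&(Z>.02)&(Z<.027))
# pliers
P=T[228:310,232:275].reshape(-1,3); P=P[P[:,2]>.006]; print("pliers",np.nanmin(P,0),np.nanmax(P,0))
```

```text
[0.47980468 0.19744805 0.18977575] [ 0.98363277  0.17747134 -0.00861431 -0.02993811] [ 0.35618166  0.31470046 -0.05143707  1.21104262  0.06198825  3.14056844]
tab 585 [0.4521 0.2632 0.0496] [0.4511 0.2635] [0.04  0.012] 15.1 pca -165.5 [0.0477 0.0497 0.0509]
spool 2277 [0.5712 0.2864 0.0322] [0.5709 0.2865] [0.042 0.043] 2.4 pca 141.6 [0.031  0.0322 0.0335]
tray 2032 [0.5272 0.2858 0.0231] [0.5174 0.2811] [0.165 0.091] 15.4 pca -169.6 [0.0205 0.0235 0.0252]
pliers [ 0.2804174  -0.01412409  0.00607088] [0.44339187 0.06684147 0.01834127]
```

The last joint ran into its limit, so I'll take the half-turn-equivalent grasp instead by rotating the other way. The wrist cloud puts the tab at (0.4515, 0.2633) with yaw about 15°.

Request:
{"fn": "apply_moves", "kwargs": {"steps": [[[0,0,0],[0,0,-0.039],1],[[0,0,0],[0,0,-0.039],1],[[0,0,0],[0,0,-0.039],1],[[0,0,0],[0,0,-0.039],1],[[0,0,0],[0,0,-0.039],1],[[0,0,0],[0,0,-0.039],1],[[0,0,0],[0,0,-0.039],1],[[0,0,0],[0,0,-0.039],1]]}}

```text
clock: 2.82
eef_pos: [0.4778, 0.1921, 0.192]
tool_rot: [0.785, 0.619, 0.006, -0.029]
ft_force: [-0.0, -1.3, 0.4]
grip_width: 0.0852
grasp_force: 0.0
```

Request:
{"fn": "apply_moves", "kwargs": {"steps": [[[0,0,0],[0,0,-0.039],1],[[0,0,0],[0,0,-0.039],1],[[0,0,0],[0,0,-0.039],1],[[0,0,0],[0,0,-0.039],1],[[0,0,0],[0,0,-0.039],1],[[0,0,0],[0,0,-0.039],1],[[0,0,0],[0,0,-0.039],1],[[0,0,0],[0,0,-0.039],1]]}}

```text
clock: 3.48
eef_pos: [0.4778, 0.1921, 0.192]
tool_rot: [0.401, 0.916, 0.019, -0.023]
ft_force: [0.2, 0.8, 0.0]
grip_width: 0.0853
grasp_force: 0.0
```

Request:
{"fn": "apply_moves", "kwargs": {"steps": [[[0,0,0],[0,0,-0.039],1],[[0,0,0],[0,0,-0.039],1],[[0,0,0],[0,0,-0.039],1],[[0,0,0],[0,0,-0.039],1],[[0,0,0],[0,0,-0.039],1],[[0,0,0],[0,0,-0.039],1],[[0,0,0],[0,0,-0.039],1],[[0,0,0],[0,0,-0.02],1]]}}

```text
clock: 4.15
eef_pos: [0.4778, 0.1921, 0.192]
tool_rot: [-0.047, 0.998, 0.027, -0.012]
ft_force: [0.2, -0.3, -1.1]
grip_width: 0.0856
grasp_force: 0.0
```

```bash
cat > goto.py <<'E'
# moves needed (tool axes, fractions of full scale) to target x,y,z,yaw(deg): shift BEFORE turn, and turn
import sys; from h import *; from scipy.spatial.transform import Rotation as R
def go(x,y,z,yaw):
    o=bot.get_obs(); c=R.from_quat(o['tool_rot']); t=R.from_euler('z',yaw,degrees=True)*R.from_euler('x',180,degrees=True)
    rv=(c.inv()*t).as_rotvec(); d=np.array([x,y,z])-o['eef_pos']
    print("pos",o['eef_pos'].round(4),"q",o['joint_pos'].round(3),"f",o['ft_force'].round(1),"yaw",c.as_euler('zyx',degrees=True).round(2))
    print("shift in cur tool /0.2:",(c.inv().apply(d)/.2).round(4)," in target tool:",(t.inv().apply(d)/.2).round(4)," turn/pi:",(rv/np.pi).round(4))
if __name__=="__main__": go(*map(float,sys.argv[1:]))
E
python3 goto.py .4515 .2633 .15 195
```

```text
pos [0.4778 0.1921 0.192 ] q [ 0.349  0.306 -0.057  1.215  0.06   0.255] f [ 0.2 -0.3 -1.1] yaw [ 174.64   -1.56 -176.94]
shift in cur tool /0.2: [0.0924 0.3543 0.2323]  in target tool: [0.0348 0.3777 0.2101]  turn/pi: [ 0.0183 -0.0055 -0.0533]
```

Request:
{"fn": "apply_moves", "kwargs": {"steps": [[[0,0,0],[0.0091,-0.0027,-0.0266],1],[[0,0,0],[0.0091,-0.0027,-0.0266],1],[[0.007,0.075,0.042],[0,0,0],1],[[0.007,0.075,0.042],[0,0,0],1],[[0.007,0.075,0.042],[0,0,0],1],[[0.007,0.075,0.042],[0,0,0],1],[[0.007,0.075,0.042],[0,0,0],1],[[0,0,0],[0,0,0],1]]}}

```text
clock: 4.82
eef_pos: [0.4504, 0.2644, 0.1484]
tool_rot: [-0.129, 0.992, 0.0, -0.002]
ft_force: [-1.1, 0.2, -0.1]
grip_width: 0.0853
grasp_force: 0.0
```

```bash
python3 goto.py .4515 .2633 .03 195
python3 - <<'E'
from h import *
img,W=cloud("wrist"); cv2.imwrite("pics/w2.png",img[...,::-1]); np.savez("w2.npz",img=img,W=W)
X,Y,Z=W[...,0],W[...,1],W[...,2]
P=W[(np.hypot(X-.4515,Y-.264)<.04)&(Z>.046)&(Z<.055)]
if len(P): print(len(P),cv2.minAreaRect(P[:,:2].astype(np.float32)))
E
```

```text
pos [0.4504 0.2644 0.1484] q [ 5.300e-01  3.510e-01 -1.120e-01  1.111e+00  1.000e-03  2.710e-01] f [-1.1  0.2 -0.1] yaw [165.14  -0.19 179.98]
shift in cur tool /0.2: [-0.006  -0.0069  0.5922]  in target tool: [-0.004  -0.0066  0.5922]  turn/pi: [ 0.0001 -0.001  -0.0008]
800 ((0.44975167512893677, 0.2630658447742462), (0.03943033143877983, 0.011568835936486721), 14.436936378479004)
```

View pics/w2.png

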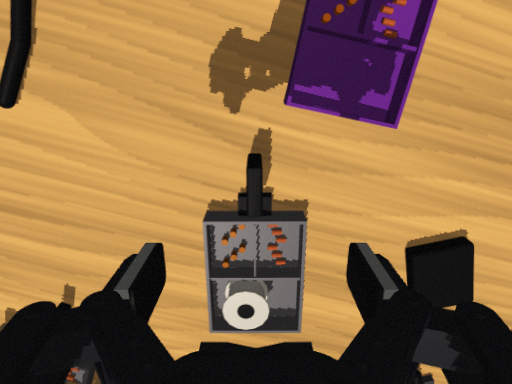

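The wrist view shows the tab at (254,180), centred between the open fingers, with the tray and spool below it. I'll descend and close.

Request:
{"fn": "apply_moves", "kwargs": {"steps": [[[0,-0.005,0.09],[0,0,0],1],[[0,0,0.1],[0,0,0],1],[[0,0,0.1],[0,0,0],1],[[0,0,0.1],[0,0,0],1],[[0,0,0.1],[0,0,0],1],[[0,0,0.06],[0,0,0],1],[[0,0,0.04],[0,0,0],0.5],[[0,0,0],[0,0,0],0]]}}

```text
clock: 5.53
eef_pos: [0.4521, 0.261, 0.0311]
tool_rot: [-0.127, 0.992, -0.0, -0.001]
ft_force: [-0.4, 0.8, -0.2]
grip_width: 0.0637
grasp_force: 0.0
```

Request:
{"fn": "apply_moves", "kwargs": {"steps": [[[0,0,0],[0,0,0],0],[[0,0,0],[0,0,0],0],[[0,0,0],[0,0,0],0],[[0,0,0],[0,0,0],0],[[0,0,0],[0,0,0],0],[[0,0,0],[0,0,0],0],[[0,0,0],[0,0,0],0],[[0,0,0],[0,0,0],0]]}}

```text
clock: 6.2
eef_pos: [0.4537, 0.2631, 0.0337]
tool_rot: [-0.128, 0.992, 0.001, 0.001]
ft_force: [-0.3, 0.7, 6.6]
grip_width: 0.0111
grasp_force: 59.6
```

```bash
python3 goto.py .465 .10 .03 186; python3 goto.py .48 -.11 .03 182.6
```

```text
pos [0.4537 0.2631 0.0337] q [ 0.525  0.48  -0.256  0.832  0.001  0.268] f [-0.3  0.7  6.6] yaw [ 1.6529e+02  1.5000e-01 -1.7987e+02]
shift in cur tool /0.2: [ 0.1524 -0.8031  0.0166]  in target tool: [ 0.0289 -0.8169  0.0183]  turn/pi: [0.0006 0.0009 0.0484]
pos [0.4537 0.2631 0.0337] q [ 0.525  0.48  -0.256  0.832  0.001  0.268] f [-0.3  0.7  6.6] yaw [ 1.6529e+02  1.5000e-01 -1.7987e+02]
shift in cur tool /0.2: [ 0.3465 -1.8377  0.0145]  in target tool: [-0.0469 -1.8695  0.0183]  turn/pi: [0.0006 0.0009 0.0673]
```

The tab is held at 59.6 N with an opening of 11 mm. I'll start the slide, unloading the slight downward press and turning the tray towards the holder's yaw of 2.6°.

Request:
{"fn": "apply_moves", "kwargs": {"steps": [[[0,0,-0.008],[0,0,0],0],[[0.008,-0.03,0],[0,0,0.01],0],[[0.008,-0.06,0],[0,0,0.01],0],[[0.008,-0.09,0],[0,0,0.01],0],[[0.008,-0.11,0],[0,0,0.01],0],[[0.008,-0.11,0],[0,0,0.01],0],[[0.007,-0.11,0],[0,0,0.01],0],[[0.007,-0.09,0],[0,0,0.009],0]]}}

```text
clock: 6.87
eef_pos: [0.4594, 0.14, 0.0338]
tool_rot: [-0.018, 1.0, 0.0, 0.0]
ft_force: [0.1, 1.6, -0.4]
grip_width: 0.0113
grasp_force: 58.9
```

```bash
python3 goto.py .468 -.11 .033 182.6
python3 - <<'E'
from h import *
for n in ("top","side"):
    W=np.load(n+"1.npz")["W"]; X,Y,Z=W[...,0],W[...,1],W[...,2]
    m=(Y>.07)&(Y<.17)&(X>.58)&(X<.9)&(Z>.03)&(Z<.06); print(n,"neighbour",np.sort(X[m])[:8].round(3))
    m=(abs(Y-.03)<.04)&(X>.40)&(X<.6)&(Z>.008); print("pliers",np.sort(X[m])[-5:].round(3))
    # holder front edge from lips
    for a,b in ((-.08,-.03),(-.18,-.12)):
        m=(Y>a)&(Y<b)&(Z>.043)&(Z<.053)&(X>.6)&(X<.9); print("lip front", np.percentile(X[m],[.5,2,5]).round(4))
    img=cv2.cvtColor  # unused
E
```

```text
pos [0.4594 0.14   0.0338] q [ 0.296  0.412 -0.373  0.785  0.     0.259] f [ 0.1  1.6 -0.4] yaw [ 1.7792e+02  1.0000e-02 -1.7997e+02]
shift in cur tool /0.2: [ 0.0024 -1.251   0.0033]  in target tool: [ 0.0136 -1.2509  0.004 ]  turn/pi: [ 0.0002  0.     -0.0029]
top neighbour [0.635 0.635 0.636 0.636 0.636 0.636 0.636 0.636]
pliers [0.441 0.443 0.443 0.443 0.443]
lip front [0.7067 0.7086 0.713 ]
lip front [0.7109 0.7127 0.7176]
side neighbour [0.633 0.633 0.633 0.634 0.634 0.634 0.634 0.634]
pliers [0.435 0.438 0.438 0.44  0.44 ]
lip front [0.7026 0.7056 0.7091]
lip front [0.7086 0.7111 0.7163]
```

Request:
{"fn": "apply_moves", "kwargs": {"steps": [[[0,-0.05,0],[0,0,0],0],[[0,-0.08,0],[0,0,0],0],[[0,-0.09,0],[0,0,0],0],[[0,-0.09,0],[0,0,0],0],[[0,-0.09,0],[0,0,0],0],[[0,-0.09,0],[0,0,0],0],[[0,-0.09,0],[0,0,0],0],[[0,-0.09,0],[0,0,0],0]]}}

```text
clock: 7.53
eef_pos: [0.4646, 0.0074, 0.0337]
tool_rot: [-0.02, 1.0, 0.001, 0.0]
ft_force: [0.2, 1.5, -1.2]
grip_width: 0.0111
grasp_force: 58.9
```

Request:
{"fn": "apply_moves", "kwargs": {"steps": [[[0,-0.09,0],[0,0,0],0],[[0,-0.09,0],[0,0,0],0],[[0,-0.09,0],[0,0,0],0],[[0,-0.09,0],[0,0,0],0],[[0,-0.09,0],[0,0,0],0],[[0,-0.07,0],[0,0,0],0],[[0,-0.03,0],[0,0,0],0],[[0,0,0],[0,0,0],0]]}}

```text
clock: 8.2
eef_pos: [0.469, -0.1032, 0.0337]
tool_rot: [-0.018, 1.0, -0.0, -0.0]
ft_force: [-1.1, -1.3, 0.2]
grip_width: 0.0114
grasp_force: 58.9
```

```bash
python3 goto.py .49 -.11 .034 182.6
python3 - <<'E'
from h import *
from scipy.spatial import cKDTree
def rep(nm,P):
    r=cv2.minAreaRect(P[:,:2].astype(np.float32)); q=P[:,:2]-P[:,:2].mean(0); v=np.linalg.eigh(q.T@q)[1][:,1]
    print(nm,len(P),P.mean(0).round(4),"rect",np.round(r[0],4),np.round(r[1],3),round(r[2],1),"pca",np.degrees(np.arctan(v[1]/v[0])).round(2))
for n in ("top","side"):
    img,W=cloud(n); cv2.imwrite(f"pics/{n}2.png",img[...,::-1]); np.savez(f"{n}2.npz",img=img,W=W)
    X,Y,Z=W[...,0],W[...,1],W[...,2]
    rep(n+" tray",W[(X>.505)&(X<.66)&(abs(Y+.105)<.075)&(Z>.012)&(Z<.028)])
    rep(n+" spool",W[(X>.52)&(X<.66)&(abs(Y+.105)<.06)&(Z>.0295)&(Z<.036)])
    # lip inner/outer edges: y at several x
    m0=(X>.71)&(X<.81)&(Z>.042)&(Z<.054)
    for a,b in ((-.085,-.02),(-.19,-.125)):
        rep(n+" lip",W[m0&(Y>a)&(Y<b)])
E
```

```text
pos [ 0.469  -0.1032  0.0337] q [-0.216  0.413 -0.373  0.786 -0.    -0.253] f [-1.1 -1.3  0.2] yaw [177.89  -0.   180.  ]
shift in cur tool /0.2: [-0.1035 -0.038  -0.0016]  in target tool: [-0.1032 -0.0389 -0.0016]  turn/pi: [-0.     -0.     -0.0027]
top tray 234 [ 0.5809 -0.0774  0.0215] rect [ 0.564  -0.0971] [0.114 0.089] 2.5 pca -21.06
top spool 190 [ 0.5898 -0.1018  0.0322] rect [ 0.5906 -0.1004] [0.03  0.043] 67.6 pca -28.4
top lip 573 [ 0.76   -0.0495  0.0478] rect [ 0.7599 -0.0496] [0.101 0.031] 3.2 pca 3.28
top lip 591 [ 0.7605 -0.1467  0.0476] rect [ 0.7601 -0.1477] [0.1   0.034] 3.1 pca 2.26
side tray 414 [ 0.5629 -0.0911  0.0183] rect [ 0.5615 -0.0964] [0.114 0.1  ] 1.0 pca 47.94
side spool 52 [ 0.584  -0.1027  0.0309] rect [ 0.5848 -0.103 ] [0.035 0.043] 1.2 pca 82.87
side lip 208 [ 0.761  -0.0461  0.0458] rect [ 0.76   -0.0468] [0.099 0.039] 1.4 pca 2.44
side lip 182 [ 0.7587 -0.1434  0.0459] rect [ 0.7592 -0.146 ] [0.099 0.04 ] 2.6 pca 3.94
```

View pics/top2.png

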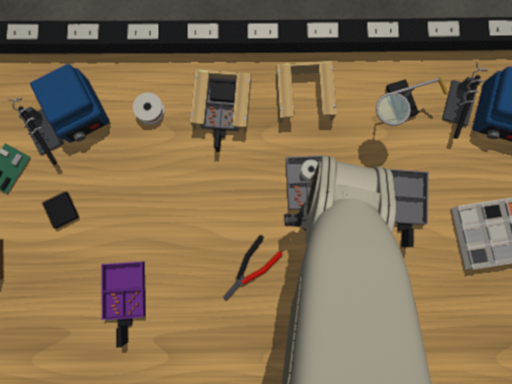

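The top view shows the tray at about (305,185), lined up with the empty holder at (306,90), and the spool upright at (311,170). The tab's rear nudged the stray pliers slightly, but they are now well clear. I'll align the last 9 mm and 0.7°, then move up to the mouth.

Request:
{"fn": "apply_moves", "kwargs": {"steps": [[[0,-0.02,0],[0,0,-0.002],0],[[0,-0.02,0],[0,0,-0.002],0],[[-0.03,-0.005,0],[0,0,0],0],[[-0.07,0,0],[0,0,0],0],[[-0.08,0,0],[0,0,0],0],[[-0.08,0,0],[0,0,0],0],[[-0.06,0,0],[0,0,0],0],[[-0.02,0,0],[0,0,0],0]]}}

```text
clock: 8.97
eef_pos: [0.539, -0.1068, 0.0336]
tool_rot: [-0.027, 1.0, 0.0, 0.0]
ft_force: [-7.8, -1.0, 10.4]
grip_width: 0.0112
grasp_force: 60.6
```

```bash
python3 goto.py .674 -.1022 .034 182.8
python3 - <<'E'
from h import *
for n in ("side","wrist","top"):
    img,W=cloud(n); cv2.imwrite(f"pics/{n}3.png",(img[...,::-1] if n!="side" else cv2.resize(img[110:270,60:340,::-1],None,fx=2.8,fy=2.8,interpolation=cv2.INTER_CUBIC))); np.savez(f"{n}3.npz",img=img,W=W)
E
```

```text
pos [ 0.539  -0.1068  0.0336] q [-0.196  0.521 -0.182  0.867  0.    -0.25 ] f [-7.8 -1.  10.4] yaw [ 1.7693e+02  3.0000e-02 -1.7998e+02]
shift in cur tool /0.2: [-0.6752 -0.0131 -0.0015]  in target tool: [-0.6753 -0.0099 -0.0018]  turn/pi: [0.0001 0.0002 0.0015]
```

View pics/side3.png

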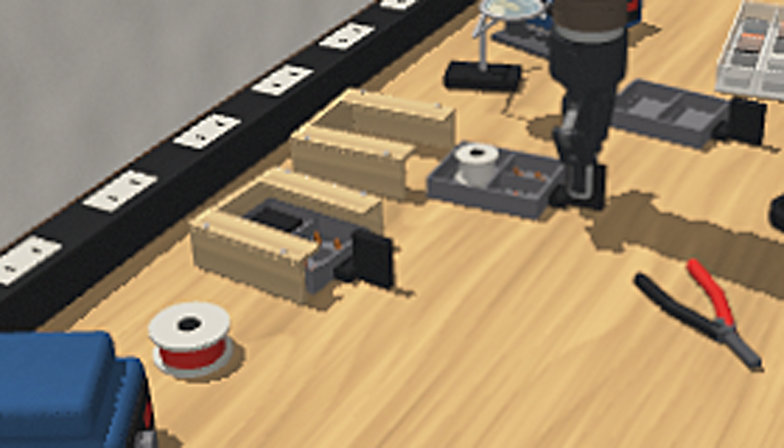

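View pics/wrist3.png

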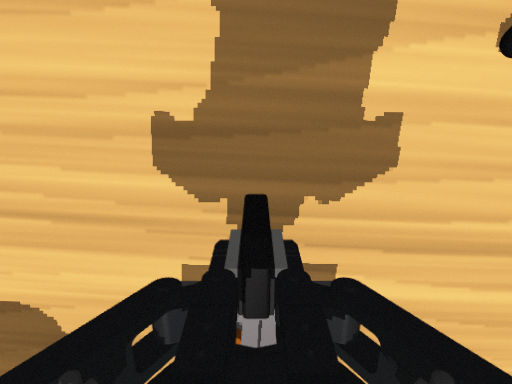

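The side crop shows the tray squarely before the empty holder, a little short of its mouth. The spool is standing at (477,160) in the crop, and the spare tray is untouched. I'll check the alignment and the force reading.

Run:
```python
from h import *
o=bot.get_obs(); print(o['clock'],o['eef_pos'],o['ft_force'])
th=np.radians(2.8)
for n in ("top","side"):
    W=np.load(n+"3.npz")["W"]
    P=W.reshape(-1,3); P=P[np.isfinite(P).all(1)]
    # holder frame about (.707,-.1006)
    d=P[:,:2]-[.707,-.1006]; a=d@[np.cos(th),np.sin(th)]; b=d@[-np.sin(th),np.cos(th)]; z=P[:,2]
    for lo,hi in ((-.12,-.09),(-.09,-.06),(-.06,-.03),(-.03,-.005)):
        m=(a>lo)&(a<hi)&(z>.012)&(z<.029)&(abs(b)<.08); 
        if m.sum()>5: print(n,"tray",lo,m.sum(),np.percentile(b[m],[2,50,98]).round(4))
    m=(abs(b)<.03)&(z>.012)&(z<.03)&(a<.03)&(a>-.13); print("tray far",np.percentile(a[m],[95,99,100]).round(4))
    for lo,hi in ((0.005,.04),(.04,.08),(.08,.11)):
        m=(a>lo)&(a<hi)&(z>.042)&(z<.053)&(abs(b)<.09)
        for s in (1,-1):
            k=m&(s*b>.0); print(n,"lip",lo,s,k.sum(),np.percentile(b[k],[2,50,98]).round(4))
```

```text
9.1167 [ 0.53827497 -0.10688731  0.03368465] [ 1.43593291 -0.45775883 -1.63083703]
top tray -0.12 26 [0.0045 0.0476 0.0491]
top tray -0.09 74 [0.0003 0.0299 0.0492]
top tray -0.06 28 [0.0074 0.0479 0.0495]
top tray -0.03 85 [-0.0142  0.0182  0.049 ]
tray far [-0.0177 -0.0168 -0.0167]
top lip 0.005 1 203 [0.0335 0.0481 0.0631]
top lip 0.005 -1 95 [-0.0633 -0.0494 -0.0331]
top lip 0.04 1 221 [0.0334 0.0484 0.0632]
top lip 0.04 -1 235 [-0.0649 -0.049  -0.0334]
top lip 0.08 1 171 [0.0336 0.0483 0.0634]
top lip 0.08 -1 184 [-0.0653 -0.0492 -0.0332]
side tray -0.12 99 [-0.0415  0.0063  0.0526]
side tray -0.09 131 [-0.0413  0.005   0.0517]
side tray -0.06 80 [-0.0402  0.0147  0.0517]
side tray -0.03 64 [-0.0372  0.0155  0.0512]
tray far [-0.0207 -0.0191 -0.0178]
side lip 0.005 1 76 [0.0347 0.0519 0.0665]
side lip 0.005 -1 65 [-0.064  -0.0456 -0.0294]
side lip 0.04 1 80 [0.0331 0.0518 0.0655]
side lip 0.04 -1 69 [-0.0632 -0.0454 -0.0313]
side lip 0.08 1 59 [0.0354 0.0522 0.0646]
side lip 0.08 -1 51 [-0.0618 -0.0454 -0.0302]
```

The holder frame fits: yaw 2.8°, lip inner edges at ±33.5 mm. The tray is parallel to it but about 3 mm too far left, with its far end 17 mm short of the mouth. I'll correct that and slide in.

Request:
{"fn": "apply_moves", "kwargs": {"steps": [[[0,-0.016,0],[0,0,0.0015],0],[[-0.05,0,0],[0,0,0],0],[[-0.09,0,0],[0,0,0],0],[[-0.1,0,0],[0,0,0],0],[[-0.1,0,0],[0,0,0],0],[[-0.1,0,0],[0,0,0],0],[[-0.09,0,0],[0,0,0],0],[[-0.04,0,0],[0,0,0],0]]}}

```text
clock: 9.78
eef_pos: [0.6525, -0.1052, 0.0337]
tool_rot: [-0.024, 1.0, 0.0, 0.0]
ft_force: [-2.8, -0.6, 8.5]
grip_width: 0.0111
grasp_force: 60.4
```

Request:
{"fn": "apply_moves", "kwargs": {"steps": [[[-0.02,0,0],[0,0,0],0],[[-0.02,0,0],[0,0,0],0],[[-0.015,0,0],[0,0,0],0],[[-0.01,0,0],[0,0,0],0],[[-0.01,0,0],[0,0,0],0],[[-0.01,0,0],[0,0,0],0],[[0,0,0],[0,0,0],0],[[0,0,0],[0,0,0],0]]}}

```text
clock: 10.45
eef_pos: [0.669, -0.1041, 0.0337]
tool_rot: [-0.024, 1.0, 0.0, 0.0]
ft_force: [-2.0, -1.0, -0.3]
grip_width: 0.0114
grasp_force: 59.0
```

```bash
python3 goto.py .6775 -.1022 .034 182.8
python3 - <<'E'
from h import *
o=bot.get_obs(); d=o['eef_pos'][:2]-[.707,-.1006]; th=np.radians(2.8); print("a",d@[np.cos(th),np.sin(th)],"b",d@[-np.sin(th),np.cos(th)])
E
```

```text
pos [ 0.669  -0.1041  0.0337] q [-1.550e-01  7.370e-01  2.260e-01  1.059e+00  1.000e-03 -2.020e-01] f [-2.  -1.  -0.3] yaw [ 1.7726e+02  5.0000e-02 -1.7996e+02]
shift in cur tool /0.2: [-0.0431  0.0075 -0.0013]  in target tool: [-0.0431  0.0074 -0.0013]  turn/pi: [ 0.0002  0.0003 -0.0004]
a -0.038165880927679766 b -0.0016407487922808688
```

Home is about 8 mm further on. I'll creep in and watch the force.

Request:
{"fn": "apply_moves", "kwargs": {"steps": [[[-0.01,0,0],[0,0,0],0],[[-0.01,0,0],[0,0,0],0],[[-0.007,0,0],[0,0,0],0],[[-0.005,0,0],[0,0,0],0],[[-0.005,0,0],[0,0,0],0],[[0,0,0],[0,0,0],0],[[0,0,0],[0,0,0],0],[[0,0,0],[0,0,0],0]]}}

```text
clock: 11.12
eef_pos: [0.6765, -0.1036, 0.0338]
tool_rot: [-0.024, 1.0, 0.0, 0.001]
ft_force: [0.0, 0.3, -3.2]
grip_width: 0.0112
grasp_force: 58.8
```

Request:
{"fn": "apply_moves", "kwargs": {"steps": [[[-0.004,0,0],[0,0,0],0],[[-0.004,0,0],[0,0,0],0],[[-0.002,0,0],[0,0,0],0],[[0,0,0],[0,0,0],0],[[0,0,0],[0,0,0],0],[[0,0,0],[0,0,0],0],[[0,0,0],[0,0,0],0],[[0,0,0],[0,0,0],0]]}}

```text
clock: 11.78
eef_pos: [0.6782, -0.1036, 0.0338]
tool_rot: [-0.024, 1.0, 0.0, 0.0]
ft_force: [-1.0, -0.4, -2.9]
grip_width: 0.0113
grasp_force: 58.8
```

Request:
{"fn": "apply_moves", "kwargs": {"steps": [[[-0.005,0,0],[0,0,0],0],[[-0.005,0,0],[0,0,0],0],[[0,0,0],[0,0,0],0],[[0,0,0],[0,0,0],0],[[0,0,0],[0,0,0],0],[[0,0,0],[0,0,0],0],[[0,0,0],[0,0,0],0],[[0,0,0],[0,0,0],0]]}}

```text
clock: 12.45
eef_pos: [0.679, -0.1035, 0.0337]
tool_rot: [-0.024, 1.0, 0.0, -0.001]
ft_force: [-4.7, 0.3, 0.8]
grip_width: 0.0115
grasp_force: 59.0
```

Request:
{"fn": "apply_moves", "kwargs": {"steps": [[[-0.005,0,0],[0,0,0],0],[[-0.005,0,0],[0,0,0],0],[[0,0,0],[0,0,0],0],[[0,0,0],[0,0,0],0],[[0,0,0],[0,0,0],0],[[0,0,0],[0,0,0],0],[[0,0,0],[0,0,0],0],[[0,0,0],[0,0,0],0]]}}

```text
clock: 13.12
eef_pos: [0.679, -0.1034, 0.0338]
tool_rot: [-0.024, 1.0, 0.001, -0.003]
ft_force: [-11.0, -1.1, 2.7]
grip_width: 0.0113
grasp_force: 59.5
```

The tray is seated: x stays at 0.679 while the push force climbs to 11 N. I'll relax the push, let go and rise.

Request:
{"fn": "apply_moves", "kwargs": {"steps": [[[0.005,0,0],[0,0,0],0],[[0.004,0,0],[0,0,0],0],[[0,0,0],[0,0,0],0],[[0,0,0],[0,0,0],0.5],[[0,0,0],[0,0,0],0.5],[[0,0,0],[0,0,0],0.5],[[0,0,0],[0,0,0],0.5],[[0,0,0],[0,0,0],0.5]]}}

```text
clock: 13.78
eef_pos: [0.6811, -0.1036, 0.0343]
tool_rot: [-0.024, 1.0, 0.0, 0.001]
ft_force: [0.1, -0.4, 0.4]
grip_width: 0.0428
grasp_force: 0.0
```

Request:
{"fn": "apply_moves", "kwargs": {"steps": [[[0,0,-0.03],[0,0,0],0.5],[[0,0,-0.07],[0,0,0],0.5],[[0,0,-0.1],[0,0,0],0.5],[[0,0,-0.1],[0,0,0],0.5],[[0,0,-0.1],[0,0,0],0.5],[[0.05,0,-0.1],[0,0,0],0.5],[[0.1,0,0],[0,0,0],0.5],[[0.1,0,0],[0,0,0],0.5]]}}

```text
clock: 14.45
eef_pos: [0.6318, -0.1062, 0.1365]
tool_rot: [-0.024, 1.0, -0.0, 0.003]
ft_force: [-0.1, -0.3, -0.1]
grip_width: 0.0429
grasp_force: 0.0
```

Request:
{"fn": "apply_moves", "kwargs": {"steps": [[[0.2,0,0],[0,0,0],0.5],[[0.2,0,0],[0,0,0],0.5],[[0.2,0,0],[0,0,0],0.5],[[0.2,0,0],[0,0,0],0.5],[[0.2,0,0],[0,0,0],0.5],[[0.1,0,0],[0,0,0],0.5],[[0,0,0],[0,0,0],0.5],[[0,0,0],[0,0,0],0.5]]}}

```text
clock: 15.12
eef_pos: [0.4104, -0.1167, 0.1348]
tool_rot: [-0.023, 1.0, 0.0, 0.001]
ft_force: [0.4, -0.3, 0.2]
grip_width: 0.0422
grasp_force: 0.0
```

Run:
```python
from h import *
th=np.radians(2.8); pics=[]
for n in ("top","side"):
    img,W=cloud(n); np.savez(n+"4.npz",img=img,W=W)
    c=img[40:240,120:440] if n=="top" else img[110:260,100:340]
    pics.append(cv2.resize(c[...,::-1],(480,300),interpolation=cv2.INTER_CUBIC))
    P=W.reshape(-1,3); P=P[np.isfinite(P).all(1)]
    d=P[:,:2]-[.707,-.1006]; a=d@[np.cos(th),np.sin(th)]; b=d@[-np.sin(th),np.cos(th)]; z=P[:,2]
    def r(nm,m,q):
        if m.sum()>4: print(n,nm,m.sum(),"a",np.percentile(a[m],q).round(4),"b",np.percentile(b[m],q).round(4))
    r("tab",(a<-.005)&(a>-.08)&(abs(b)<.03)&(z>.04)&(z<.055),[2,50,98])
    r("spool",(a>.03)&(a<.12)&(abs(b)<.035)&(z>.029)&(z<.036),[2,50,98])
    r("tray near rim",(a>-.02)&(a<.03)&(abs(b)<.032)&(z>.019)&(z<.028),[2,50,98])
    r("lips",(a>-.01)&(a<.03)&(abs(b)>.036)&(abs(b)<.07)&(z>.043)&(z<.053),[1,5,98])
cv2.imwrite("pics/end.png",np.vstack(pics))
```

```text
top tab 102 a [-0.0513 -0.0331 -0.0128] b [-0.0051  0.0011  0.0064]
top spool 236 a [0.0699 0.0891 0.1089] b [-0.0283 -0.0085  0.0107]
top tray near rim 62 a [-0.0152  0.0046  0.027 ] b [-0.0295  0.0012  0.0283]
top lips 309 a [0.0012 0.0018 0.0295] b [-0.0634 -0.0614  0.0624]
side tab 55 a [-0.0531 -0.0371 -0.017 ] b [-0.0034  0.0047  0.0105]
side spool 60 a [0.0691 0.0876 0.1084] b [-0.0286 -0.0117  0.0044]
side tray near rim 19 a [-0.0186 -0.0001  0.0086] b [-0.0197  0.0061  0.0299]
side lips 108 a [-0.0017  0.0003  0.0288] b [-0.0632 -0.0593  0.0663]
```

View pics/end.png

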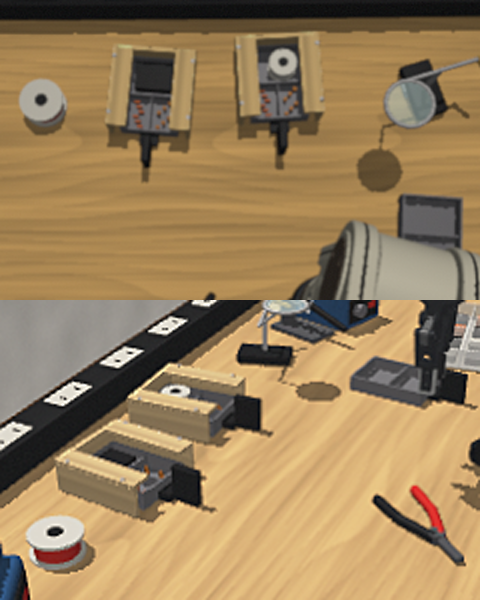

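The picture shows the tray home in the holder, level with the full one beside it, with the tab centre at −33 mm from the mouth. The spool is standing at (283,62), the gripper is clear of everything, and the spare tray is in place.

```bash
python3 -c "
from workcell import bot
print(bot.job_done())"
```

```text
the job is handed in; nothing more can be done
None
```

The loaded tray is fully home and square in the empty holder with the spool standing and the gripper clear, the spare tray was not touched, and the job is handed in at about 15 s; on the way the tray's tab nudged the stray pliers slightly.

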